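# Start the rotor screw of the blood-tube centrifuge without cross-threading, then lock it

## Task

The screw cap of the small white centrifuge has been set down on top of its thread, not into it: nudge its T-handle round backward (anticlockwise seen from above) until the cap clearly drops into the start of the thread, and only then drive it forward (clockwise) until it is fully home; never force it forward while it still stands high, that would cross the thread. When it is home, push the yellow locking wedge into the notch of the cap until it stops, and let go. Leave the bottles and the carton round the machine standing where they are.

Things in the scene. Friction and masses are not known exactly. Their poses are not given: they have to be found in the camera images.
- centrifuge: white bench centrifuge, 190 x 190 mm, flat top (deck) 58 mm above the worktop, fixed. Origin: centre of its underside, on the screw's vertical axis. Display on its -x side, wedge on its +y side, clear hood standing open at its +x side (fixed, 182 mm wide, 86 mm from the screw's axis at deck height, leaning away from it, top 190 mm above the worktop: keep the hand out of it). z up.
- screw_turn (a joint): angle of the screw cap, rad, anticlockwise from above: 0 = fully home (stop), grows when turned backward. The red ball stands at this angle from the centrifuge's +x. Starts at 1.9 to 2.9, high on the thread's ridge, which ends at 3.2; just past it (about 3.3) the cap drops; stop at 3.85. Turned forward while high it jams at 1.4. Needs 1 to 2 N at the handle, stays where left.
- screw_lift (a joint): height of the screw cap above its home position in m: about 0.014 on top of the ridge at the start, 0.005 just after it has dropped into the thread start, sinking evenly to 0 as it is driven home.
- handle_mid (a point): middle of the T-handle, on the screw's axis: a level steel bar, 10 mm thick, 60 mm long to either side, ending in a red and a black ball (15 mm). 108 mm above the worktop when home, 122 mm at the start. Under it a grey cap of 57 mm diameter (top 34 mm above the deck when home) with an 18 mm notch; outside the cap the space under the bar is free down to the wedge (18 mm above the deck).
- red_end (a point): centre of the red ball at the end of the T-handle.
- wedge (a joint): how far the yellow locking wedge has been pushed in, m: 0 = out, 0.022 = fully in (stop). It slides on the deck towards the screw's axis, along the centrifuge's -y, with about 2 N of friction. At 0.014 it meets the grey cap, unless the cap is home: then the notch faces it.
- wedge_tab (a point): centre of the outer face of the wedge's upright yellow tab, the face to push towards the screw's axis (centrifuge's -y). The tab is 26 mm wide and 10 mm thick and stands from 1 to 30 mm above the deck; this point is 18 mm above the deck, 85 mm from the screw's axis when the wedge is fully out.
- dropper_5_mid (a point): white dropper bottle, 30 mm diameter, 100 mm tall, loose on the worktop near the machine; this is its centre (half-way up). To be left alone.
- reagent_carton_mid (a point): slim white and red carton, 26 x 36 mm, 86 mm tall, loose; its centre. To be left alone.
- oil_bottle_mid (a point): brown bottle with black cap, 31 mm diameter, 76 mm tall, loose; its centre. To be left alone.
- stain_bottle_1_mid (a point): red square bottle, 42 x 42 mm, 104 mm tall, loose; its centre. To be left alone.

How it is judged:
On the way, in this order (a step that is already met when the one before it is completed fails the run):
1. the cap has been turned backward until it dropped into the thread start (value of joint screw_lift below 0.008 m and value of joint screw_turn above 2.9 rad), for 0.1 s.
2. the cap has been driven forward fully home (value of joint screw_turn below 0.12 rad and value of joint screw_lift below 0.002 m), for 0.1 s.
At the end, for the whole second after the job is handed in: the screw cap is home (within 0.12 rad of its stop, no more than 2 mm high), the wedge is in to within 2.5 mm of its stop, and each bottle and the carton stands within 25 mm of where it was (all of step 2 and value of joint wedge above 0.0195 m and distance of each of dropper_5_mid, reagent_carton_mid, oil_bottle_mid, stain_bottle_1_mid from where it was at the start of the episode below 0.025 m); the robot touches nothing.
It fails at once if the cap is forced forward while it still stands high (cross-threaded) (value of joint screw_lift above 0.011 m and value of joint screw_turn below 1.55 rad).
It fails at once if a bottle or the carton is knocked over or pushed away (distance of any of dropper_5_mid, reagent_carton_mid, oil_bottle_mid, stain_bottle_1_mid from where it was at the start of the episode above 0.03 m or angle between any of dropper_5_mid, reagent_carton_mid, oil_bottle_mid, stain_bottle_1_mid's own z axis and vertical above 0.5 rad).
It also fails if it takes over 70 s, if anything falls off the work surface, if the arm or the gripper's body presses on something with over 40 N, if the wrist force passes 120 N, or if a joint passes its speed limit or range.

## Robot

A 6-joint arm with a two-finger parallel gripper is mounted at the origin on a cart in front of the work surface, level with it; the furniture and walls round the work are solid. World frame = base frame: x ahead of the robot, y to its left, z up, the work surface at z = 0. Lengths are in m, angles in rad, forces in N, time in s.
With the tool pointing down it reaches from about 0.35 to 0.975 m from the base axis. Payload 4.9 kg.
Tool frame: the origin (TCP) lies midway between the tips of the shut fingers; the grasp point (between the pads) lies behind it (manip.grasp_offset is the y of the grasp point in the tool frame, in m); y points along the fingers, z is the direction in which the jaws open and shut, and the axes are right-handed (so a half turn about y gives the same grasp; the last joint's range is limited). The gripper opens to 85 mm and grips with 20 to 120 N. Pads are 22 mm wide; open, the fingers measure 114 mm over their backs; the gripper's body (76 mm by 85 mm) begins 54 mm behind the grasp point. The pads swing forward as they close: fully open they stand 13 mm farther back than shut.
Start: joints at [-1.314, 0.053, 1.613, -0, 1.476, -0.119], TCP at [0.229, -0.581, 0.231] pointing down, gripper open.
Joint ranges: [-3.01, 3.01], [-1.01, 2.22], [0.06, 2.58], [-1.02, 4.17], [0.09, 2.62], [-3.14, 3.14]. Speed limits (rad/s): [2.57, 2.57, 3.14, 3.14, 3.14, 3.14].

## Interface

Orientations are given as a unit quaternion [w, x, y, z].
In Python, from plant import manip gives the robot as it stands. The module is installed in compiled form; this text tells all that it offers.
- The arm moves only by the shell command python3 -m jog 'ROWS'. ROWS is a JSON object of lists of equal length, an entry for each row: "offset": the shift along the world's x, y, z in units of 50 mm (1.0 is 50 mm), a list of three; "angular": the turn, a rotation vector about the world's x, y, z in units of 6 degrees (1.0 is 6 degrees), a list of three; "jaw": the finger opening in mm, from 0 to 85.4. In form: {"offset": [[tx, ty, tz], ...], "angular": [[ax, ay, az], ...], "jaw": [jaw, ...]}. A call has 1 to 12 rows; each row shifts and turns the commanded pose from where the row before left it; what a row does not reach is not made up. A row lasts 1/10 s, in which the tool goes at most 50 mm and 8.59 degrees, less where a joint would pass 70% of its speed; a pose out of reach is approached as far as the arm can. A call is refused whole if a number of a shift passes 1 or a number of a turn 1, either way. A call with a gripper value outside its range is refused whole. The fingers move at their own pace and stop on an object; the grip force is fixed at half the most. Time passes only in rows, so rows that do not move let the fingers close. It gives the time, the measured TCP pose, the force and the opening at its end, in the units of the state.
- manip.state(): the state, without advancing time (a new reading comes with each control period).
- manip.grab_frame(name): name is "side" or "top"; returns the picture (420x560x3 uint8, blue, green, red); there is no depth.
- manip.camera_model(name): a dict with "fx", "fy", "cx", "cy" (pixels), "rvec" (rotation vector, rad) and "tvec" (3), from world to camera coordinates, as OpenCV has them. Camera axes: x right, y down, z forward; pixel columns grow to the right and rows downward; lengths in m; the calibration is good to about 2 mm. A picture is of the moment at which its call begins. camera_model takes no time and is no camera call.
- manip.job_done(): hands the job in, once; it reports no verdict.
The state is a dict: "time": time; "joint_pos": joint angles; "joint_vel": joint speeds; "joint_efforts": joint torques, N m; "tool_pos": TCP position; "tool_rot": TCP orientation; "contact_force": force on the tool from outside, world axes, zero at the start; "ft_torque": the same for the moment, N m; "gripper_width": opening from 0.0 (shut) to 1.0 (fully open).
Only numpy, scipy, OpenCV 4.12 (cv2) and the standard library are available. Lean on these libraries where they do the work, as an engineer would, in place of code of your own. Each camera call takes 0.05 s, during which the arm holds its last target.

## Working session

There is one attempt and no reset: what is moved stays moved. The work goes in short steps, Python scripts to look and compute and a shell command to move; the robot and the scene stay as the last step left them, time stands still between calls to the robot, and variables do not carry over. Pictures are saved under pics/ and viewed, and the job is handed in when it is done.

```bash
mkdir -p pics; ls; cat > h.py <<'E'
import numpy as np, cv2
from plant import manip
def cam(n):
    c=manip.camera_model(n);R=cv2.Rodrigues(np.array(c['rvec'],float))[0];t=np.array(c['tvec'],float).ravel()
    K=np.array([[c['fx'],0,c['cx']],[0,c['fy'],c['cy']],[0,0,1]]);return K,R,t
def ray(n,u,v):
    K,R,t=cam(n);d=R.T@np.linalg.inv(K)@np.array([u,v,1.]);return -R.T@t,d/np.linalg.norm(d)
def onz(n,u,v,z):
    o,d=ray(n,u,v);return o+d*(z-o[2])/d[2]
def tri(a,b):
    o1,d1=ray('side',*a);o2,d2=ray('top',*b)
    A=np.stack([d1,-d2],1);s=np.linalg.lstsq(A,o2-o1,rcond=None)[0]
    p,q=o1+s[0]*d1,o2+s[1]*d2;return (p+q)/2,np.linalg.norm(p-q)
def proj(n,p):
    K,R,t=cam(n);x=K@(R@np.array(p)+t);return x[:2]/x[2]
def snap(tag):
    r={}
    for n in('side','top'):
        r[n]=manip.grab_frame(n);cv2.imwrite(f'pics/{tag}_{n}.png',r[n])
    return r
E
python3 - <<'E'
from h import *
np.set_printoptions(precision=4,suppress=True)
snap('a')
for n in('side','top'):
    K,R,t=cam(n);print(n,K[0,0],-R.T@t,R[2])
s=manip.state();print(s)
print(manip.grasp_offset)
E
```

```text
pics
side 541.2547925942554 [0.332  0.7161 0.8526] [ 0.2088 -0.6694 -0.713 ]
top 419.8772169451486 [0.4025 0.0084 0.9286] [ 0.1478  0.0283 -0.9886]
{'time': 0.1, 'joint_pos': array([-1.314 ,  0.0533,  1.6142, -0.    ,  1.476 , -0.119 ]), 'joint_vel': array([-0.0015, -0.0013, -0.0026, -0.0014, -0.0014,  0.0021]), 'joint_efforts': array([  0.0003, -39.4904, -37.1363,  -0.0001,   0.0039,  -0.    ]), 'tool_pos': array([ 0.2292, -0.5808,  0.2301]), 'tool_rot': array([ 0.132 , -0.1321,  0.6953, -0.694 ]), 'contact_force': array([-0.0161,  0.0102, -1.1871]), 'ft_torque': array([-0.0322, -0.0265, -0.0379]), 'gripper_width': 0.9974270645668454}
-0.0187
```

View pics/a_side.png

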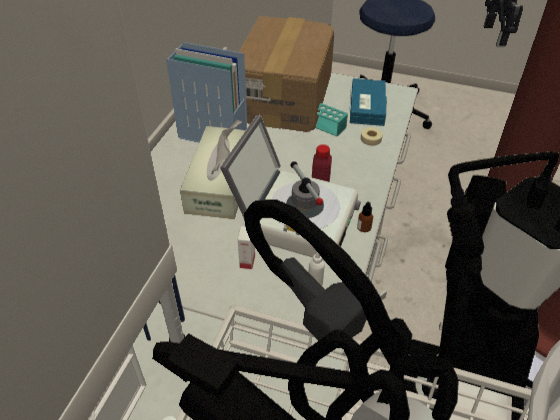

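View pics/a_top.png

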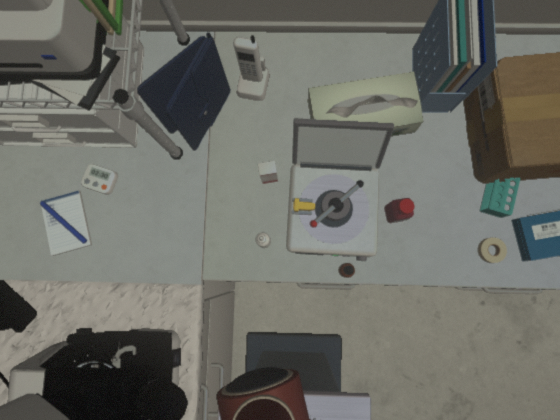

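```bash
python3 - <<'E'
from h import *
np.set_printoptions(precision=4,suppress=True)
for n,u,v in [('top',333,208),('top',0,0),('top',559,0),('top',0,419),('top',559,419)]: print(u,v,onz(n,u,v,0.1))
print(proj('top',[0,0,0]),proj('top',[.229,-.581,.23]),proj('side',[.229,-.581,.23]))
a=cv2.imread('pics/a_top.png');b=cv2.imread('pics/a_side.png')
cv2.imwrite('pics/at2.png',cv2.resize(a[100:290,230:430],None,fx=4,fy=3.1*4/3.1,interpolation=cv2.INTER_CUBIC)[:600*2][:760])
cv2.imwrite('pics/as2.png',cv2.resize(b[110:290,215:405],None,fx=3.3,fy=3.3,interpolation=cv2.INTER_CUBIC))
c=cv2.resize(a[140:290,240:430],None,fx=4,fy=4,interpolation=cv2.INTER_CUBIC);cv2.imwrite('pics/at3.png',c)
E
```

```text
333 208 [ 0.529 -0.07   0.1  ]
0 0 [0.9761 0.6624 0.1   ]
559 0 [ 0.9846 -0.5446  0.1   ]
0 419 [0.1136 0.5536 0.1   ]
559 419 [ 0.1474 -0.4844  0.1   ]
[292.3146 470.4385] [671.6861 394.2939] [492.3752  42.2126]
```

View pics/at3.png

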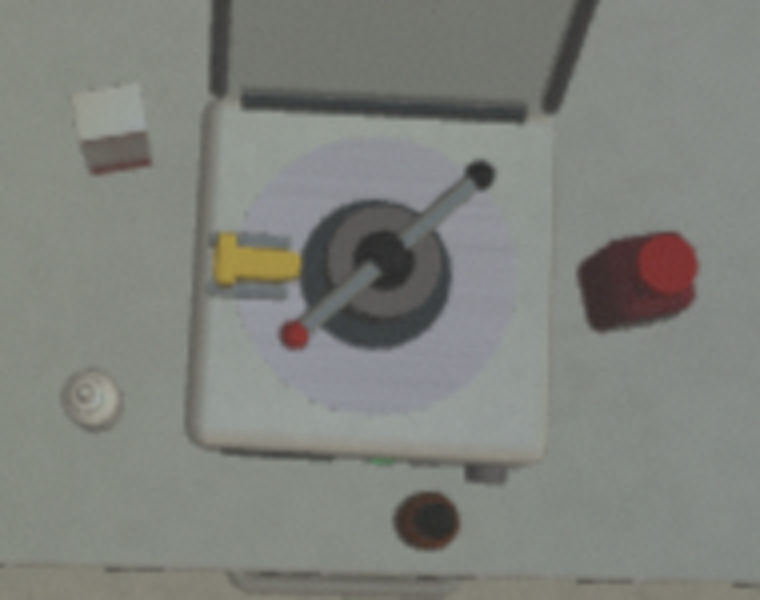

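View pics/as2.png

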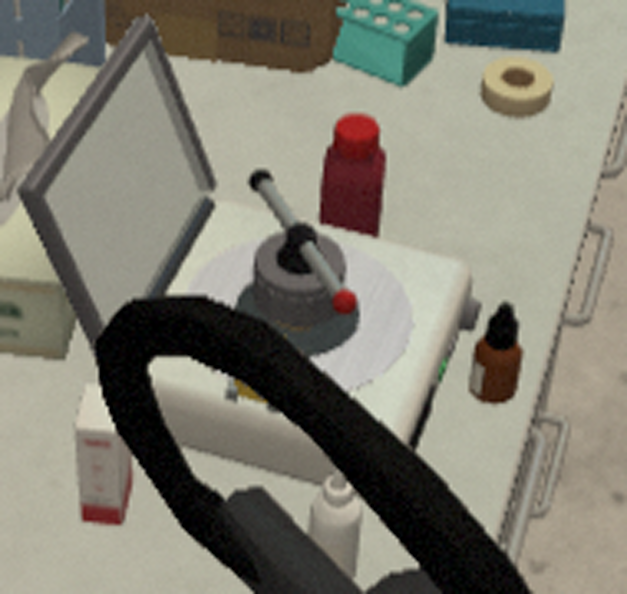

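```bash
cat > m.py <<'E'
from h import *
np.set_printoptions(precision=4,suppress=True)
def redball(im,box):
    u0,v0,u1,v1=box
    h=cv2.cvtColor(im[v0:v1,u0:u1],cv2.COLOR_BGR2HSV)
    m=(((h[...,0]<8)|(h[...,0]>172))&(h[...,1]>130)&(h[...,2]>70)).astype(np.uint8)
    n,l,s,c=cv2.connectedComponentsWithStats(m)
    return [(c[i]+[u0,v0],s[i,4]) for i in range(1,n) if s[i,4]>6]
E
python3 - <<'E'
from m import *
a=cv2.imread('pics/a_top.png');b=cv2.imread('pics/a_side.png')
print(redball(a,(290,170,380,250)),redball(b,(280,150,340,220)))
R=tri((319.2,201.2),(313.5,223.75));B=tri((294.1,164.5),(360,183.75));print(R,B)
mid=(R[0]+B[0])/2;d=R[0]-B[0];print('mid',mid,np.linalg.norm(d),np.arctan2(d[1],d[0]))
def T(u,v,z): return onz('top',240+u/4,140+v/4,z)
# deck corners z=.058
for p in [(207,105),(553,118),(545,460),(193,440)]: print('corner',T(*p,.055))
print('carton top',T(105,108,.086),'dropper',T(88,395,.1),'oil',T(437,521,.076),'stain',T(668,262,.104))
print('tab top',[T(*p,.088) for p in [(218,235),(216,285),(236,235),(236,285)]])
E
```

```text
[(array([313.5   , 223.2222]), np.int32(18))] [(array([321.2238, 163.069 ]), np.int32(420)), (array([318.9211, 201.0526]), np.int32(38))]
(array([ 0.4954, -0.0306,  0.1207]), np.float64(0.0022052978996017583)) (array([ 0.5756, -0.1204,  0.1204]), np.float64(0.0013262099080182338))
mid [ 0.5355 -0.0755  0.1206] 0.12039132482284898 2.2999224215583376
corner [0.6243 0.0141 0.055 ]
corner [ 0.6205 -0.1695  0.055 ]
corner [ 0.4399 -0.1637  0.055 ]
corner [0.4459 0.0176 0.055 ]
carton top [0.6138 0.0664 0.086 ] dropper [0.4646 0.0695 0.1   ] oil [ 0.4073 -0.1055  0.076 ] stain [ 0.5364 -0.2152  0.104 ]
tab top [array([0.5482, 0.0069, 0.088 ]), array([0.5226, 0.0074, 0.088 ]), array([ 0.5484, -0.0022,  0.088 ]), array([ 0.5228, -0.0027,  0.088 ])]
```

```bash
cat >> m.py <<'E'
from scipy.spatial.transform import Rotation as Ro
C=np.array([.5355,-.0755])
def st():
    s=manip.state();q=s['tool_rot'];M=Ro.from_quat([q[1],q[2],q[3],q[0]]).as_matrix()
    print('t',round(s['time'],2),'tcp',s['tool_pos'],'y',M[:,1],'jawyaw',round(np.arctan2(M[1,2],M[0,2]),3),'F',s['contact_force'],'w',round(s['gripper_width']*85.4,1),'j',s['joint_pos'])
    d=s['tool_pos'][:2]-C;print('r',np.hypot(*d),'ang',np.arctan2(d[1],d[0]));return s
E
python3 - <<'E'
from m import *
st()
a=cv2.imread('pics/a_top.png')
for p in [(295,120),(388,125),(300,166),(382,170)]: print([onz('top',*p,z) for z in(.058,.19)])
E
```

```text
t 0.1 tcp [ 0.2292 -0.5808  0.2301] y [-0.0005  0.0019 -1.    ] jawyaw -1.195 F [-0.0161  0.0102 -1.1871] w 85.2 j [-1.314   0.0533  1.6142 -0.      1.476  -0.119 ]
r 0.5908852824695943 ang -2.1156783904379632
[array([0.7263, 0.0092, 0.058 ]), array([0.6772, 0.0091, 0.19  ])]
[array([ 0.7182, -0.1906,  0.058 ]), array([ 0.6703, -0.1605,  0.19  ])]
[array([ 0.6244, -0.0034,  0.058 ]), array([ 0.5907, -0.0016,  0.19  ])]
[array([ 0.6188, -0.1767,  0.058 ]), array([ 0.586 , -0.1487,  0.19  ])]
```

```bash
python3 -m jog '{"offset":[[0.1,0.2,0],[0.3,0.6,0],[0.3,0.6,0],[0.3,0.6,0],[0.3,0.6,0],[0.3,0.6,0],[0.3,0.6,0],[0.3,0.6,0],[0.3,0.6,0],[0.3,0.6,0],[0.3,0.6,0],[0.3,0.6,0]],"angular":[[0,0,1],[0,0,1],[0,0,1],[0,0,1],[0,0,1],[0,0,1],[0,0,1],[0,0,1],[0,0,1],[0,0,1],[0,0,1],[0,0,1]],"jaw":[40,40,40,40,40,40,40,40,40,40,40,40]}'; python3 -c "
from m import *
st()"
```

```text
time: 1.3
tool_pos: [0.3995, -0.2399, 0.2308]
tool_rot: [0.516, -0.516, 0.483, -0.483]
contact_force: [0.4, 0.5, 0.9]
gripper_width: 0.473
t 1.3 tcp [ 0.3995 -0.2399  0.2308] y [-0.0004  0.0004 -1.    ] jawyaw 0.066 F [0.4006 0.5314 0.9409] w 40.4 j [-0.7006 -0.3431  1.9691  0.0001  1.5162 -0.7664]
r 0.21331633393992888 ang -2.261825683257578
```

```bash
python3 -m jog '{"offset":[[0.31,0.56,0],[0.31,0.56,0],[0.31,0.56,0],[0.31,0.56,0],[0.31,0.56,0],[0.31,0.56,0],[0.3,0.52,0],[0,0,0],[0,0,0]],"angular":[[0,0,0.9],[0,0,0.9],[0,0,0.9],[0,0,0.9],[0,0,0.9],[0,0,0.9],[0,0,0.9],[0,0,0],[0,0,0]],"jaw":[40,40,40,40,40,40,40,40,40]}'; python3 -c "
from m import *
st();snap('b')"
```

```text
time: 2.2
tool_pos: [0.5071, -0.047, 0.2307]
tool_rot: [-0.644, 0.645, -0.292, 0.291]
contact_force: [0.2, -0.2, 0.6]
gripper_width: 0.469
t 2.2 tcp [ 0.5071 -0.047   0.2307] y [-0.0013 -0.0002 -1.    ] jawyaw 0.722 F [ 0.2425 -0.245   0.6048] w 40.1 j [-0.2384 -0.2279  1.877  -0.0005  1.4936 -0.9602]
r 0.04021673548854425 ang 2.354347143872009
```

View pics/b_side.png

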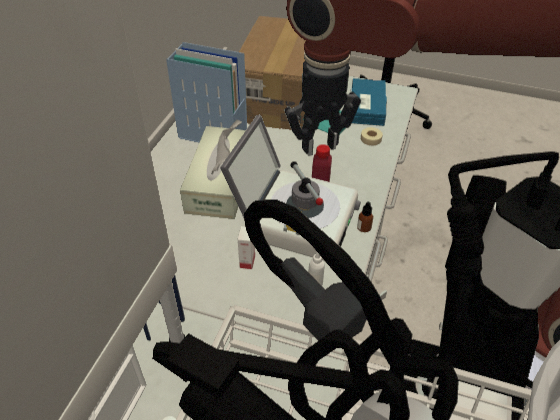

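View pics/b_top.png

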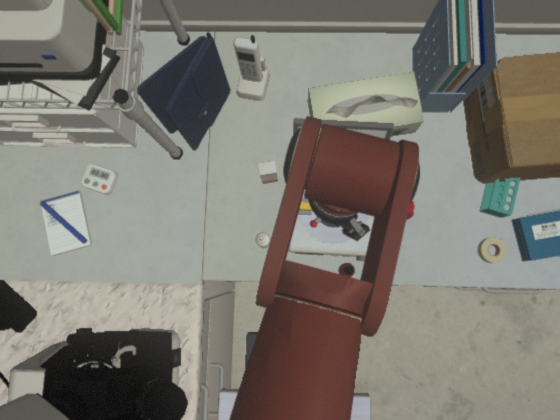

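```bash
python3 -m jog '{"offset":[[0.02,0.03,-0.5],[0,0,-0.5],[0,0,-0.5],[0,0,-0.5],[0,0,-0.4],[0,0,-0.3],[0,0,0],[0,0,0]],"angular":[[0,0,0],[0,0,0],[0,0,0],[0,0,0],[0,0,0],[0,0,0],[0,0,0],[0,0,0]],"jaw":[40,40,40,40,40,40,40,40]}'; python3 -c "
from m import *
st();a=snap('c')['side'];cv2.imwrite('pics/c2.png',cv2.resize(a[100:260,220:400],None,fx=3.5,fy=3.5,interpolation=cv2.INTER_CUBIC))"
```

```text
time: 3.1
tool_pos: [0.5086, -0.0464, 0.0968]
tool_rot: [0.644, -0.644, 0.292, -0.292]
contact_force: [-0.1, -0.4, 0.5]
gripper_width: 0.469
t 3.1 tcp [ 0.5086 -0.0464  0.0968] y [ 0.0004 -0.0002 -1.    ] jawyaw 0.72 F [-0.0848 -0.4041  0.5319] w 40.1 j [-0.2367 -0.0986  1.9955 -0.0001  1.2442 -0.9572]
r 0.03968108430231924 ang 2.317321683929137
```

View pics/c2.png

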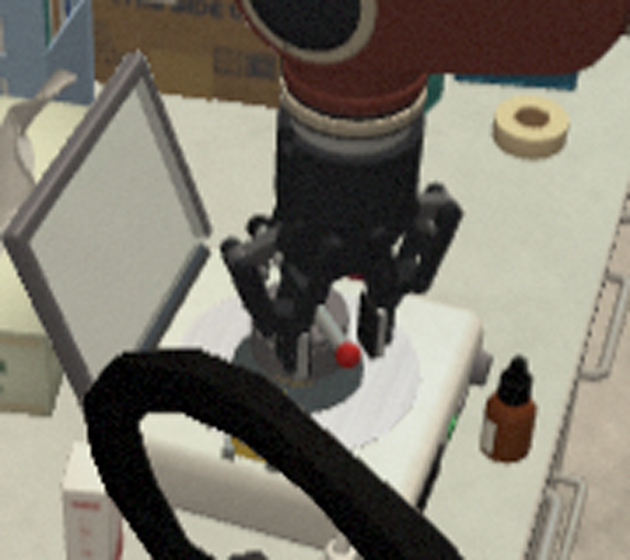

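```bash
cat >> m.py <<'E'
def arc(a0,step,n,r=.041,p0=None):
    p=p0 if p0 is not None else C+r*np.array([np.cos(a0),np.sin(a0)])
    for i in range(1,n+1):
        q=C+r*np.array([np.cos(a0+step*i),np.sin(a0+step*i)]);d=np.round((q-p)/.05,2);p=p+d*.05
        print(f'[{d[0]},{d[1]},0],',end='')
    print()
E
python3 -c "
from m import *
s=manip.state();arc(2.317,.1047,12,p0=s['tool_pos'][:2])"
python3 -m jog '{"offset":[[0,0,0],[0,0,0],[0,0,0],[0,0,0]],"angular":[[0,0,0],[0,0,0],[0,0,0],[0,0,0]],"jaw":[18,18,18,18]}'
```

```text
[-0.09,-0.04,0],[-0.06,-0.07,0],[-0.04,-0.07,0],[-0.04,-0.08,0],[-0.03,-0.08,0],[-0.02,-0.08,0],[-0.01,-0.09,0],[-0.01,-0.08,0],[0.01,-0.09,0],[0.01,-0.08,0],[0.03,-0.09,0],[0.03,-0.08,0],
time: 3.6
tool_pos: [0.5085, -0.0458, 0.0966]
tool_rot: [0.644, -0.644, 0.291, -0.291]
contact_force: [-0.1, -0.0, 0.0]
gripper_width: 0.211
```

```bash
python3 -m jog '{"offset":[[-0.09,-0.04,0],[-0.06,-0.07,0],[-0.04,-0.07,0],[-0.04,-0.08,0],[-0.03,-0.08,0],[-0.02,-0.08,0],[0,0,0]],"angular":[[0,0,1],[0,0,1],[0,0,1],[0,0,1],[0,0,1],[0,0,1],[0,0,0]],"jaw":[18,18,18,18,18,18,18]}'; python3 -c "
from m import *
st();a=snap('d')['side'];cv2.imwrite('pics/d2.png',cv2.resize(a[100:260,220:400],None,fx=3.5,fy=3.5,interpolation=cv2.INTER_CUBIC))"
```

```text
time: 4.3
tool_pos: [0.4945, -0.0671, 0.0965]
tool_rot: [-0.703, 0.703, -0.078, 0.078]
contact_force: [-0.4, -0.4, -0.0]
gripper_width: 0.21
t 4.3 tcp [ 0.4945 -0.0671  0.0965] y [ 0.0004 -0.0001 -1.    ] jawyaw 1.349 F [-0.3871 -0.3864 -0.0274] w 17.9 j [-0.2841 -0.1277  2.0226 -0.      1.2463 -1.6332]
r 0.041873554385756295 ang 2.9393781412854967
```

View pics/d2.png

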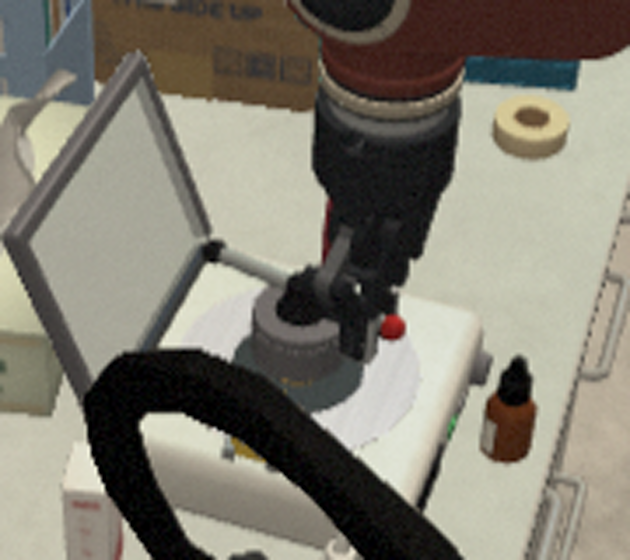

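Bar follows (red ball now at crop (393,327)). Continue the backward turn.

```bash
python3 -m jog '{"offset":[[-0.01,-0.09,0],[-0.01,-0.08,0],[0.01,-0.09,0],[0.01,-0.08,0],[0.03,-0.09,0],[0.03,-0.08,0],[0,0,0],[0,0,0]],"angular":[[0,0,1],[0,0,1],[0,0,1],[0,0,1],[0,0,1],[0,0,1],[0,0,0],[0,0,0]],"jaw":[18,18,18,18,18,18,18,18]}'; cat > look.py <<'E'
import sys
from m import *
st();r=snap(sys.argv[1]);a=r['side'];cv2.imwrite(f'pics/{sys.argv[1]}2.png',cv2.resize(a[100:260,220:400],None,fx=3.5,fy=3.5,interpolation=cv2.INTER_CUBIC))
print('side',redball(a,(295,180,350,220)))
for c,n in redball(a,(295,180,350,220)):
    for z in (.108,.113,.122):
        p=onz('side',*c,z);d=p[:2]-C;print(z,p,np.hypot(*d),np.arctan2(d[1],d[0])%6.283)
E
python3 look.py e
```

```text
time: 5.2
tool_pos: [0.4973, -0.0923, 0.0962]
tool_rot: [-0.693, 0.693, 0.142, -0.142]
contact_force: [0.0, 0.2, -0.7]
gripper_width: 0.211
t 5.2 tcp [ 0.4973 -0.0923  0.0962] y [-0.0002 -0.0001 -1.    ] jawyaw 1.975 F [ 0.0015  0.1635 -0.7496] w 18.0 j [-0.3306 -0.1097  2.0067 -0.0002  1.2447 -2.3056]
r 0.04169908272092529 ang -2.727299556250707
side [(array([335.9167, 186.1667]), np.int32(12))]
0.108 [ 0.479  -0.0974  0.108 ] 0.060570792380166424 3.511705734798773
0.113 [ 0.478 -0.092  0.113] 0.05976338312528014 3.4203953302435997
0.122 [ 0.4763 -0.0821  0.122 ] 0.05959924470311013 3.2528059627898314
```

View pics/e2.png

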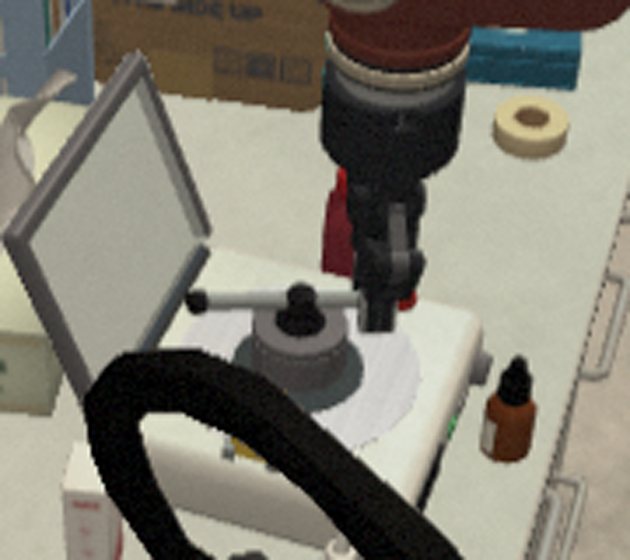

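View pics/e_top.png

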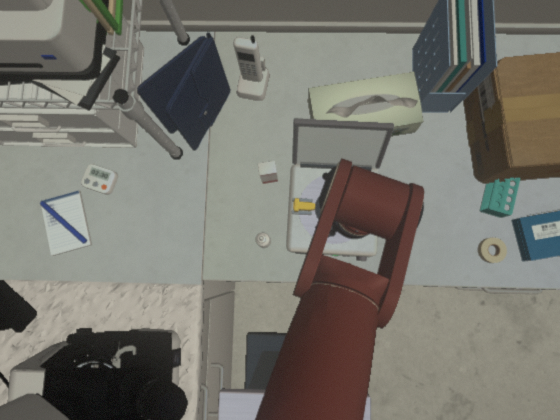

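```bash
python3 - <<'E'
from m import *
for f in('d','e'):
    b=cv2.imread(f'pics/{f}_side.png')
    print(f)
    u,v={'d':(212,250),'e':(197,299.5)}[f]
    for z in(.108,.113,.122):
        p=onz('side',220+u/3.5,100+v/3.5,z);d=p[:2]-C;print(z,np.hypot(*d),(np.arctan2(d[1],d[0])+np.pi)%6.283)
# hub-top comparison: cap rows, column through axis
u,v=proj('side',[C[0],C[1],.10]);print(u,v)
ims=[cv2.resize(cv2.imread(f'pics/{f}_side.png')[160:220,270:340],None,fx=8,fy=8,interpolation=cv2.INTER_CUBIC)[:,:265*2] for f in('a','e')]
cv2.imwrite('pics/cmp.png',cv2.resize(np.hstack([i[:,:395] for i in ims]),None,fx=1,fy=1))
E
```

```text
d
0.108 0.07088315215623936 2.7308249642011115
0.113 0.06717149800970594 2.7952924925383646
0.122 0.06130906899366015 2.9297672198589897
e
0.108 0.06144330410065876 3.4102711733091726
0.113 0.06137003710923261 3.4998029617814863
0.122 0.062468798603290535 3.6587716266647448
306.21185779714006 189.78222202328607
```

View pics/cmp.png

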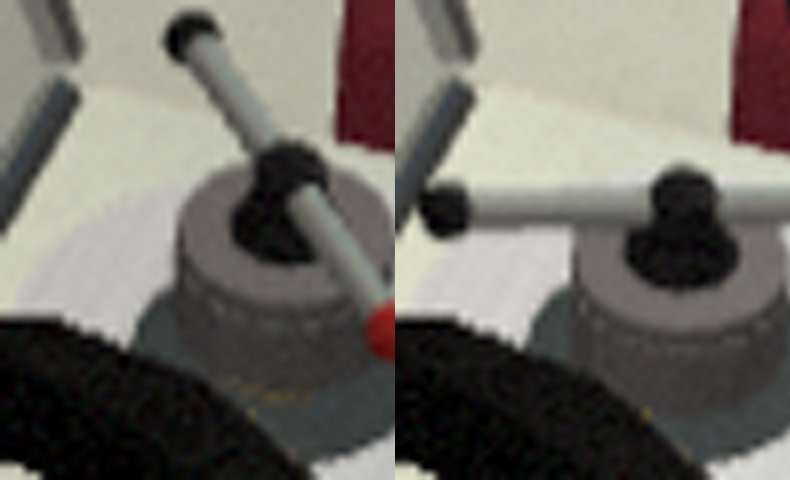

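```bash
python3 -c "
from m import *
s=manip.state();arc(3.556,-.1047,20,r=.042,p0=s['tool_pos'][:2])"
```

```text
[-0.04,0.08,0],[-0.02,0.08,0],[-0.01,0.09,0],[-0.01,0.09,0],[0.01,0.09,0],[0.01,0.08,0],[0.03,0.09,0],[0.03,0.08,0],[0.04,0.08,0],[0.05,0.07,0],[0.05,0.07,0],[0.06,0.06,0],[0.07,0.06,0],[0.08,0.04,0],[0.07,0.04,0],[0.09,0.03,0],[0.08,0.03,0],[0.09,0.01,0],[0.09,0.0,0],[0.08,0.0,0],
```

```bash
python3 -m jog '{"offset":[[-0.04,0.08,0],[-0.02,0.08,0],[-0.01,0.09,0],[-0.01,0.09,0],[0.01,0.09,0],[0.01,0.08,0],[0.03,0.09,0],[0.03,0.08,0],[0.04,0.08,0],[0,0,0]],"angular":[[0,0,-1],[0,0,-1],[0,0,-1],[0,0,-1],[0,0,-1],[0,0,-1],[0,0,-1],[0,0,-1],[0,0,-1],[0,0,0]],"jaw":[18,18,18,18,18,18,18,18,18,18]}'; python3 look.py f
```

```text
time: 6.3
tool_pos: [0.4993, -0.054, 0.0962]
tool_rot: [-0.682, 0.682, -0.187, 0.187]
contact_force: [0.1, -0.2, 0.5]
gripper_width: 0.21
t 6.3 tcp [ 0.4993 -0.054   0.0962] y [-0.0003 -0.     -1.    ] jawyaw 1.035 F [ 0.0541 -0.1596  0.5259] w 17.9 j [-0.2559 -0.1188  2.015  -0.0001  1.2456 -1.2911]
r 0.042115593553271935 ang 2.605446962231377
side [(array([328.3056, 199.3056]), np.int32(36))]
0.108 [ 0.4837 -0.0547  0.108 ] 0.055821976239378616 2.7604716023641505
0.113 [ 0.4827 -0.0496  0.113 ] 0.0588592419016371 2.6852122209794405
0.122 [ 0.4808 -0.0402  0.122 ] 0.06505093749576064 2.568811435659563
```

View pics/f2.png

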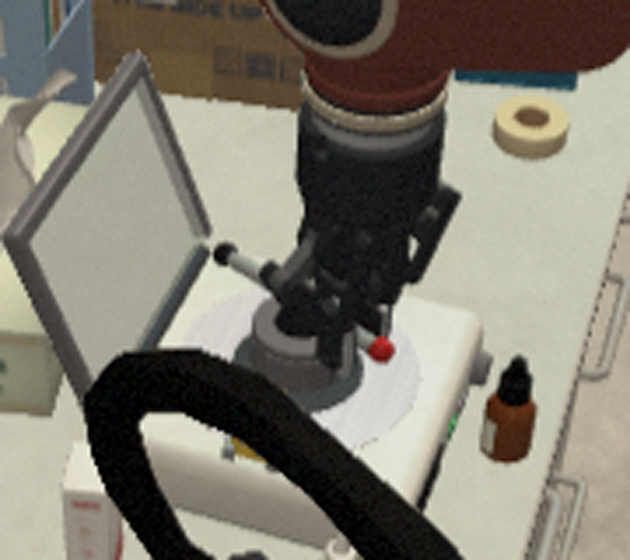

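The ball (crop (381,348)) fits a height of about 113 mm at 60 mm radius, so the cap is in the thread. I'll continue forward.

```bash
python3 -m jog '{"offset":[[0.05,0.07,0],[0.05,0.07,0],[0.06,0.06,0],[0.07,0.06,0],[0.08,0.04,0],[0.07,0.04,0],[0.09,0.03,0],[0.08,0.03,0],[0.09,0.01,0],[0.09,0,0],[0.08,0,0],[0,0,0]],"angular":[[0,0,-1],[0,0,-1],[0,0,-1],[0,0,-1],[0,0,-1],[0,0,-1],[0,0,-1],[0,0,-1],[0,0,-1],[0,0,-1],[0,0,-1],[0,0,0]],"jaw":[18,18,18,18,18,18,18,18,18,18,18,18]}'; python3 look.py g
```

```text
time: 7.6
tool_pos: [0.5398, -0.0339, 0.096]
tool_rot: [0.47, -0.47, 0.528, -0.528]
contact_force: [-0.9, 0.4, 0.1]
gripper_width: 0.205
t 7.6 tcp [ 0.5398 -0.0339  0.096 ] y [-0.0005  0.0002 -1.    ] jawyaw -0.115 F [-0.8904  0.3773  0.1196] w 17.5 j [-0.2004 -0.0228  1.9247  0.0001  1.2403 -0.0851]
r 0.04182010051570901 ang 1.4667113083533967
side [(array([297.2963, 205.2593]), np.int32(27))]
0.108 [ 0.5371 -0.0183  0.108 ] 0.0571861501913647 1.5432328608098016
0.113 [ 0.5357 -0.0134  0.113 ] 0.062096091990570194 1.5675919078827143
0.122 [ 0.5332 -0.0045  0.122 ] 0.0710087992616343 1.6029068758580978
```

View pics/g2.png

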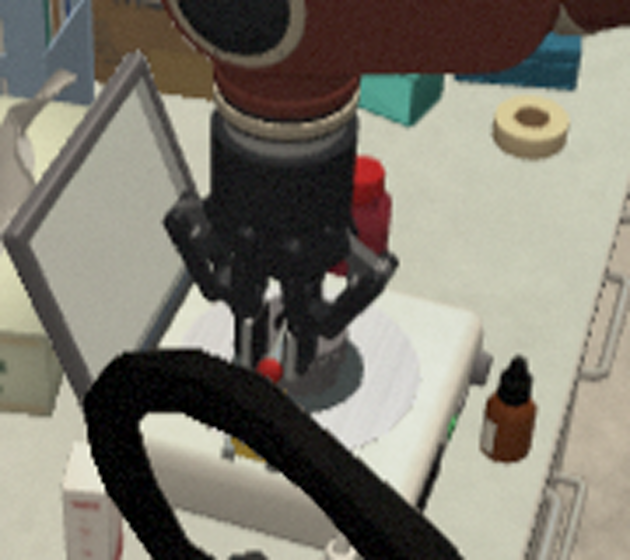

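```bash
python3 -m jog '{"offset":[[0,0,0.4],[0,0,0.5],[0,0,0.3],[-0.02,-0.4,0],[-0.02,-0.4,0],[-0.02,-0.4,0],[-0.04,-0.45,0],[0,0,0],[0,0,-0.4],[0,0,-0.5],[0,0,-0.3],[0,0,0]],"angular":[[0,0,0],[0,0,0],[0,0,0],[0,0,1],[0,0,0],[0,0,0],[0,0,0],[0,0,0],[0,0,0],[0,0,0],[0,0,0],[0,0,0]],"jaw":[18,18,18,40,40,40,40,40,40,40,40,40]}'; python3 look.py h
```

```text
time: 8.9
tool_pos: [0.5329, -0.1152, 0.0934]
tool_rot: [0.497, -0.498, 0.504, -0.501]
contact_force: [-0.6, 0.7, 0.0]
gripper_width: 0.469
t 8.9 tcp [ 0.5329 -0.1152  0.0934] y [-0.0051  0.002  -1.    ] jawyaw -0.011 F [-0.6207  0.6786  0.0055] w 40.1 j [-0.3495 -0.006   1.9128  0.0002  1.2403 -0.3387]
r 0.039783950060122954 ang -1.6358689592872533
side [(array([297.3448, 205.3793]), np.int32(29))]
0.108 [ 0.5369 -0.018   0.108 ] 0.057472501244596776 1.5466925668829918
0.113 [ 0.5355 -0.0131  0.113 ] 0.06238519580040052 1.5706459137216606
0.122 [ 0.533  -0.0042  0.122 ] 0.07130078730580032 1.6054035631278054
```

View pics/h2.png

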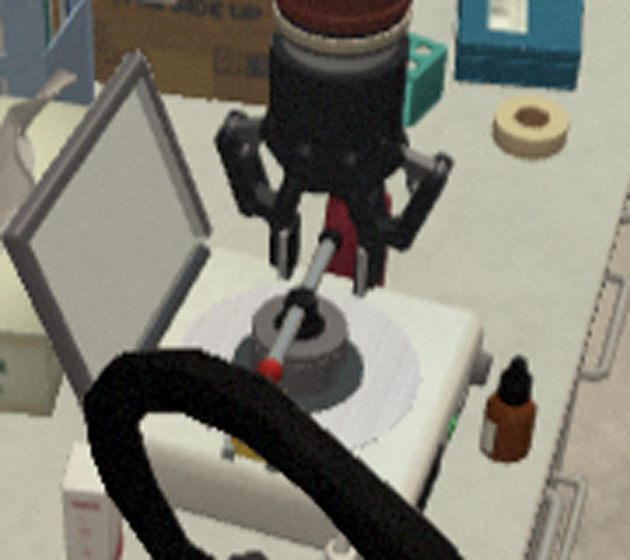

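```bash
python3 -c "
from m import *
s=manip.state();arc(-1.582,-.1047,16,r=.042,p0=s['tool_pos'][:2])"
```

```text
[-0.09,-0.02,0],[-0.08,0.01,0],[-0.09,0.03,0],[-0.08,0.03,0],[-0.08,0.04,0],[-0.07,0.05,0],[-0.07,0.05,0],[-0.06,0.07,0],[-0.06,0.06,0],[-0.04,0.08,0],[-0.04,0.08,0],[-0.03,0.08,0],[-0.02,0.09,0],[-0.02,0.08,0],[-0.0,0.09,0],[0.01,0.09,0],
```

```bash
python3 -m jog '{"offset":[[0,0,0.05],[0,0,0],[0,0,0],[0,0,0]],"angular":[[0,0,0],[0,0,0],[0,0,0],[0,0,0]],"jaw":[18,18,18,18]}'; python3 -m jog '{"offset":[[-0.09,-0.02,0],[-0.08,0.01,0],[-0.09,0.03,0],[-0.08,0.03,0],[-0.08,0.04,0],[-0.07,0.05,0],[-0.07,0.05,0],[-0.06,0.07,0],[-0.06,0.06,0],[-0.04,0.08,0],[-0.04,0.08,0],[-0.03,0.08,0]],"angular":[[0,0,-1],[0,0,-1],[0,0,-1],[0,0,-1],[0,0,-1],[0,0,-1],[0,0,-1],[0,0,-1],[0,0,-1],[0,0,-1],[0,0,-1],[0,0,-1]],"jaw":[18,18,18,18,18,18,18,18,18,18,18,18]}'; python3 look.py i
```

```text
time: 9.4
tool_pos: [0.5352, -0.1165, 0.0995]
tool_rot: [-0.497, 0.497, -0.503, 0.503]
contact_force: [0.2, -0.2, -0.8]
gripper_width: 0.213
time: 10.6
tool_pos: [0.4956, -0.0885, 0.099]
tool_rot: [-0.105, 0.105, -0.699, 0.7]
contact_force: [1.2, 0.3, -1.0]
gripper_width: 0.211
t 10.6 tcp [ 0.4956 -0.0885  0.099 ] y [ 0.0012 -0.0007 -1.    ] jawyaw -1.273 F [ 1.2309  0.3119 -1.0285] w 18.0 j [-0.3245 -0.1202  2.0113 -0.0003  1.2492  0.9483]
r 0.04194505486801298 ang -2.8260759697304554
side []
```

View pics/i2.png

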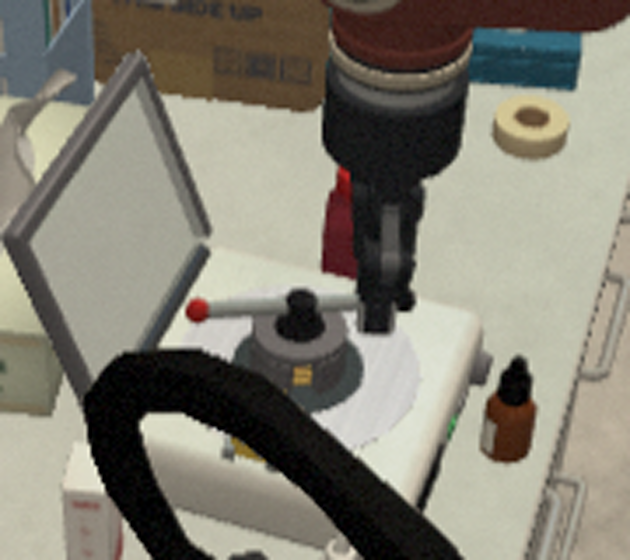

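```bash
python3 -m jog '{"offset":[[-0.02,0.09,-0.04],[-0.02,0.08,-0.04],[0,0.09,0],[0,0,0]],"angular":[[0,0,-1],[0,0,-1],[0,0,-1],[0,0,0]],"jaw":[18,18,18,18]}';python3 look.py j; python3 -m jog '{"offset":[[0.01,0.05,0],[0.01,0.04,0],[0.01,0.04,0],[0,0,0],[0,0,0]],"angular":[[0,0,-0.5],[0,0,-0.5],[0,0,-0.5],[0,0,0],[0,0,0]],"jaw":[18,18,18,18,18]}'; python3 look.py k
```

```text
time: 11.1
tool_pos: [0.4936, -0.0753, 0.0951]
tool_rot: [0.003, -0.003, -0.707, 0.707]
contact_force: [0.2, -0.1, -0.0]
gripper_width: 0.214
t 11.1 tcp [ 0.4936 -0.0753  0.0951] y [ 0.0004 -0.0001 -1.    ] jawyaw -1.58 F [ 0.1645 -0.0676 -0.0067] w 18.3 j [-0.3006 -0.1252  2.0228 -0.      1.2435  1.2793]
r 0.04190803127044753 ang 3.137800368478257
side []
time: 11.7
tool_pos: [0.4945, -0.0693, 0.0946]
tool_rot: [0.059, -0.058, -0.704, 0.705]
contact_force: [-2.2, -2.5, 0.8]
gripper_width: 0.21
t 11.7 tcp [ 0.4945 -0.0693  0.0946] y [-0.001  -0.0005 -1.    ] jawyaw -1.737 F [-2.2139 -2.5442  0.7828] w 17.9 j [-0.2879 -0.1235  2.0222 -0.0008  1.2437  1.4495]
r 0.04146228011786137 ang 2.990479440342462
side []
```

View pics/k2.png

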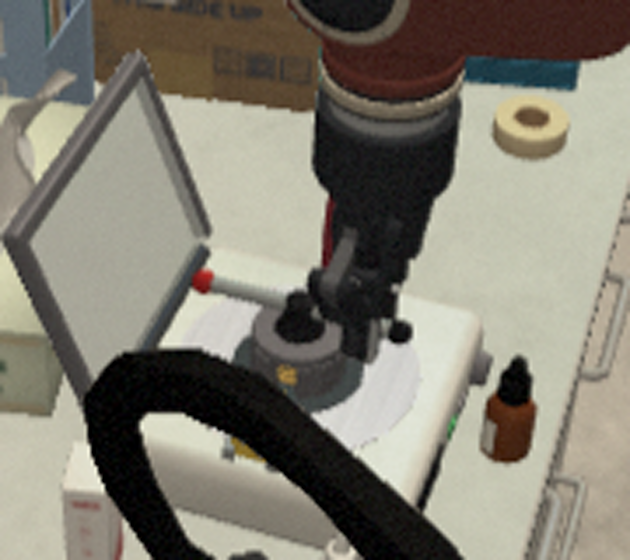

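```bash
cat > ba.py <<'E'
from m import *
import sys
r=list(map(float,sys.argv[1:5]))
for z in(.108,.111):
    R=onz('side',220+r[0]/3.5,100+r[1]/3.5,z);B=onz('side',220+r[2]/3.5,100+r[3]/3.5,z);d=R-B
    print(z,(R+B)/2,np.linalg.norm(d),np.arctan2(d[1],d[0]))
E
python3 ba.py 203 281 401 332
```

```text
0.108 [ 0.5359 -0.0735  0.108 ] 0.12159106745301433 -0.03514695189192784
0.111 [ 0.5351 -0.0703  0.111 ] 0.12110120414250994 -0.035146951891926896
```

```bash
python3 -m jog '{"offset":[[0.01,0.05,0],[0.01,0.04,0],[0,0,0],[0,0,0]],"angular":[[0,0,-0.5],[0,0,-0.5],[0,0,0],[0,0,0]],"jaw":[18,18,18,18]}'; python3 look.py l
```

```text
time: 12.2
tool_pos: [0.4954, -0.0681, 0.0949]
tool_rot: [0.096, -0.096, -0.698, 0.704]
contact_force: [-4.2, -14.7, 0.3]
gripper_width: 0.212
t 12.2 tcp [ 0.4954 -0.0681  0.0949] y [-0.0014 -0.0086 -1.    ] jawyaw -1.842 F [ -4.1698 -14.6824   0.309 ] w 18.1 j [-0.2807 -0.1225  2.0208 -0.0091  1.2423  1.5646]
r 0.04076243714593509 ang 2.959389488823284
side []
```

View pics/l2.png

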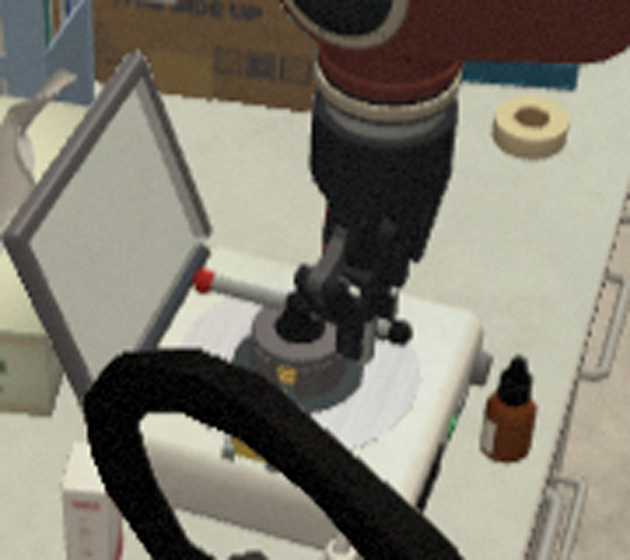

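```bash
python3 -m jog '{"offset":[[-0.01,-0.05,0],[-0.01,-0.06,0],[0,0,0.2],[0,0,0.5],[0,0,0.5],[0,0,0.3],[0,0,0],[0,0.1,0],[0.1,0.2,0],[0.1,0.3,0],[0.1,0.3,0],[0.1,0.3,0]],"angular":[[0,0,0.5],[0,0,0.5],[0,0,0],[0,0,0],[0,0,0],[0,0,0],[0,0,1],[0,0,1],[0,0,1],[0,0,1],[0,0,1],[0,0,1]],"jaw":[18,18,18,18,18,18,18,0,0,0,0,0]}'; python3 -m jog '{"offset":[[0.1,0.3,0],[0.1,0.3,0],[0.1,0.3,0],[0.1,0.1,0],[0,0,0],[0,0,0],[0,0,0],[0,0,0],[0,0,0],[0,0,0],[0,0,0]],"angular":[[0,0,1],[0,0,1],[0,0,1],[0,0,1],[0,0,1],[0,0,1],[0,0,1],[0,0,1],[0,0,1],[0,0,1],[0,0,0]],"jaw":[0,0,0,0,0,0,0,0,0,0,0]}'; python3 look.py n
```

```text
time: 13.5
tool_pos: [0.5151, -0.0089, 0.1702]
tool_rot: [0.163, -0.162, 0.688, -0.688]
contact_force: [0.3, -1.0, -1.2]
gripper_width: -0.001
time: 14.6
tool_pos: [0.5349, 0.0405, 0.1701]
tool_rot: [0.484, -0.483, 0.516, -0.516]
contact_force: [-0.3, -0.7, -0.6]
gripper_width: 0.003
t 14.6 tcp [0.5349 0.0405 0.1701] y [ 0.0003  0.0005 -1.    ] jawyaw -0.064 F [-0.2784 -0.7345 -0.6083] w 0.2 j [-0.0635 -0.1142  1.88    0.0006  1.3756  0.0006]
r 0.11600394674445988 ang 1.5756410842417794
side []
```

View pics/n_side.png

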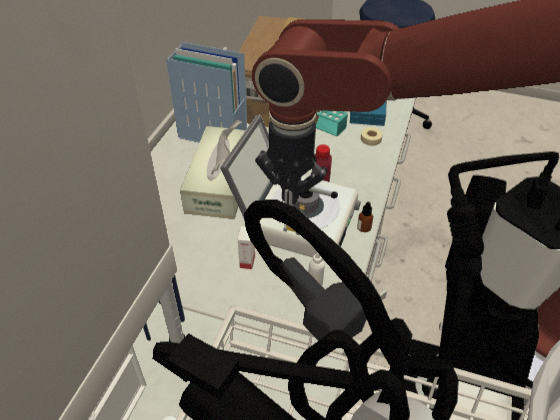

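View pics/n_top.png

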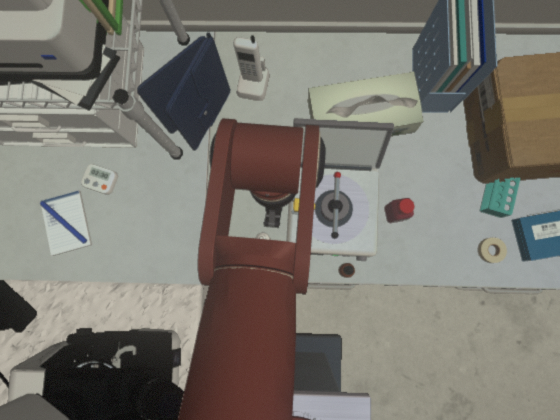

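```bash
python3 -c "
from m import *
im=cv2.imread('pics/n_top.png')
R=redball(im,(320,165,350,190));print(R)
R=onz('top',*R[0][0],.108);B=onz('top',334.5,236,.108);d=R-B;print((R+B)/2,np.linalg.norm(d),np.arctan2(d[1],d[0]))"
python3 -m jog '{"offset":[[0.03,0,-0.4],[0,0,-0.4],[0,0,-0.4],[0,0,-0.4],[0,0,-0.3],[0,0,-0.14],[0,0,0]],"angular":[[0,0,0.5],[0,0,0],[0,0,0],[0,0,0],[0,0,0],[0,0,0],[0,0,0]],"jaw":[0,0,0,0,0,0,0]}'; python3 look.py o
```

```text
[(array([337.2222, 174.5   ]), np.int32(18))]
[ 0.5341 -0.0749  0.108 ] 0.12303863974687797 -0.038210001804807825
time: 15.4
tool_pos: [0.5357, 0.0402, 0.0668]
tool_rot: [0.496, -0.497, 0.504, -0.502]
contact_force: [0.0, 0.8, 0.0]
gripper_width: -0.0
t 15.4 tcp [0.5357 0.0402 0.0668] y [-0.0021  0.0002 -1.    ] jawyaw -0.012 F [0.0244 0.7951 0.0145] w -0.0 j [-0.0637  0.0082  1.9482  0.0001  1.1872 -0.0515]
r 0.11572566950096387 ang 1.5692176508447113
side []
```

View pics/o2.png

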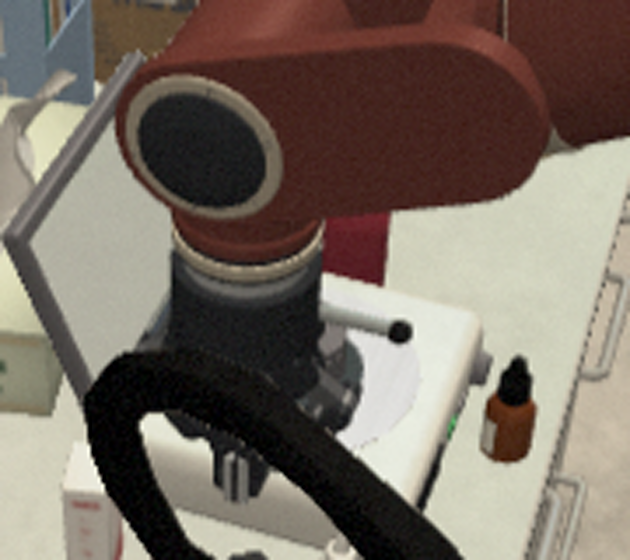

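```bash
python3 -m jog '{"offset":[[0,-0.1,0],[0,-0.1,0],[0,-0.1,0],[0,-0.1,0],[0,-0.1,0],[0,-0.1,0],[0,0,0]],"angular":[[0,0,0],[0,0,0],[0,0,0],[0,0,0],[0,0,0],[0,0,0],[0,0,0]],"jaw":[0,0,0,0,0,0,0]}';  python3 -m jog '{"offset":[[0,-0.07,0],[0,-0.07,0],[0,0,0]],"angular":[[0,0,0],[0,0,0],[0,0,0]],"jaw":[0,0,0]}'
```

```text
time: 16.2
tool_pos: [0.5365, 0.0094, 0.0679]
tool_rot: [-0.497, 0.497, -0.503, 0.503]
contact_force: [-0.2, 0.5, 0.1]
gripper_width: -0.0
time: 16.5
tool_pos: [0.5364, 0.0027, 0.0677]
tool_rot: [-0.497, 0.497, -0.503, 0.503]
contact_force: [-0.2, 1.3, 0.8]
gripper_width: -0.001
```

```bash
for i in 1 2; do python3 -m jog '{"offset":[[0,-0.05,0],[0,-0.05,0],[0,0,0]],"angular":[[0,0,0],[0,0,0],[0,0,0]],"jaw":[0,0,0]}'; done
```

```text
time: 16.8
tool_pos: [0.5363, -0.0001, 0.0678]
tool_rot: [0.498, -0.496, 0.504, -0.502]
contact_force: [-0.2, 9.4, 2.1]
gripper_width: -0.0
time: 17.1
tool_pos: [0.5362, -0.0003, 0.068]
tool_rot: [0.5, -0.493, 0.507, -0.499]
contact_force: [-1.3, 25.0, 4.3]
gripper_width: -0.0
```

```bash
python3 -m jog '{"offset":[[0,0.2,0],[0,0.3,0],[0,0.4,0],[0,0,0.6],[0,0,0.8],[0,0,0.8],[0,0,0.6],[-0.8,0,0],[-0.8,0,0],[-0.8,0,0],[0,0,0],[0,0,0]],"angular":[[0,0,0],[0,0,0],[0,0,0],[0,0,0],[0,0,0],[0,0,0],[0,0,0],[0,0,0],[0,0,0],[0,0,0],[0,0,0],[0,0,0]],"jaw":[0,0,0,0,0,0,0,0,0,0,0,0]}'; python3 look.py p; python3 -c "
import cv2
a=cv2.imread('pics/p_top.png');cv2.imwrite('pics/pt.png',cv2.resize(a[140:290,240:430],None,fx=4,fy=4,interpolation=cv2.INTER_CUBIC))"
```

```text
time: 18.3
tool_pos: [0.4162, 0.038, 0.208]
tool_rot: [-0.497, 0.497, -0.502, 0.504]
contact_force: [0.3, -0.4, 1.0]
gripper_width: -0.0
t 18.3 tcp [0.4162 0.038  0.208 ] y [ 0.0018 -0.0009 -1.    ] jawyaw -0.012 F [ 0.3218 -0.3618  0.9913] w -0.0 j [-0.0869 -0.4685  2.0975 -0.0008  1.5108 -0.075 ]
r 0.16470623933474335 ang 2.381183671361164
side []
```

View pics/pt.png

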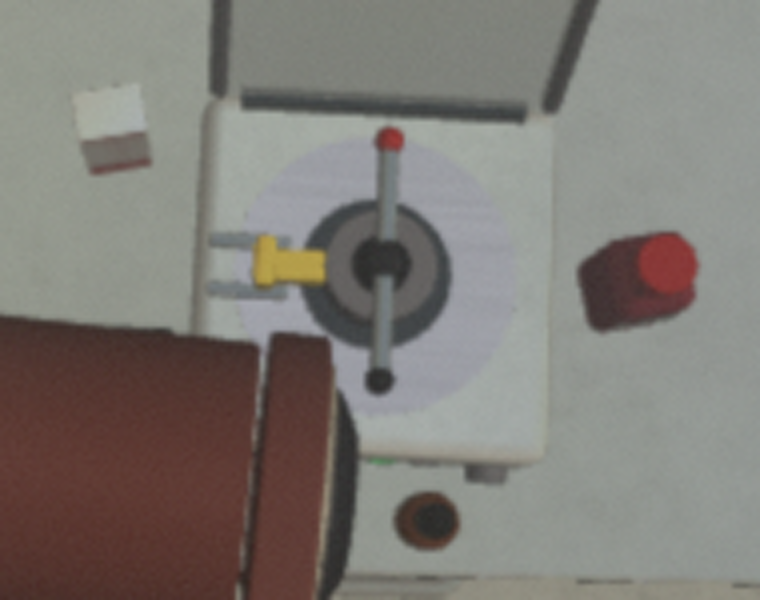

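View pics/p2.png

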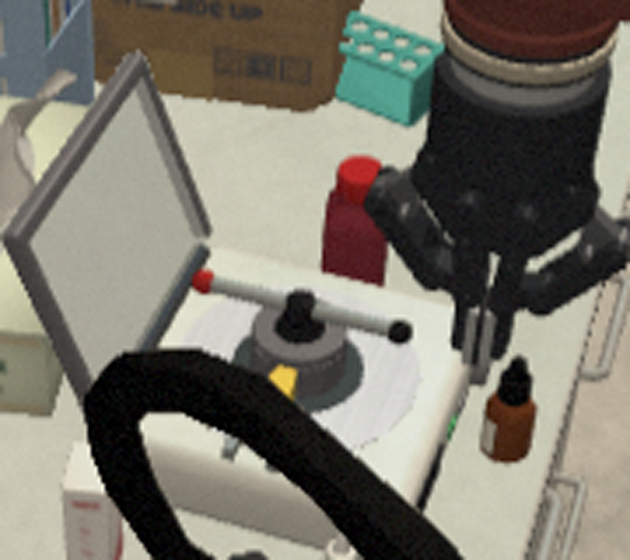

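```bash
python3 -c "
from m import *
for f in 'ap':
    im=cv2.imread(f'pics/{f}_top.png')[190:225,285:330]
    im=cv2.resize(im,None,fx=8,fy=8,interpolation=cv2.INTER_CUBIC)
    h=cv2.cvtColor(im,cv2.COLOR_BGR2HSV);m=(h[...,0]>15)&(h[...,0]<35)&(h[...,1]>110)&(h[...,2]>80)
    v,u=np.nonzero(m);u=u/8+285;v=v/8+190;L=u.min();R=u.max()
    print(f,L,R,v[u<L+3].mean(),onz('top',L,v[u<L+3].mean(),.088),onz('top',R,v[u>R-3].mean(),.076))
"
```

```text
a 293.75 315.125 205.03467336683417 [0.5353 0.0082 0.088 ] [ 0.5354 -0.0357  0.076 ]
p 303.625 321.25 205.47568426197458 [ 0.5348 -0.0118  0.088 ] [ 0.5348 -0.0483  0.076 ]
```

```bash
python3 -c "
from m import *
for f in 'ap':
    im=cv2.imread(f'pics/{f}_top.png').astype(int)
    y=(im[200:211,288:330,2]-im[200:211,288:330,0]).mean(0)
    print(f,np.round(y).astype(int))
    for k in (202,205,208): print(k,(im[k,288:330,2]-im[k,288:330,0]))
"
```

```text
a [ 5  8  9  7  8 33 66 87 92 91 87 74 68 68 68 66 66 66 67 66 66 65 64 61
 57 53 41 12 -3 -5 -5 -5 -4 -1  3  3  3  3  4  3  1  0]
202 [ 5  7  9  8 10 31 63 89 94 93 94 89 89 86 86 77 71 68 70 70 60 57 51 43
 23 13  5 -4 -5 -4 -5 -6 -4 -2  2  2  5  4  3  5  2  0]
205 [ 6  9  9  7 11 47 72 90 94 94 93 95 93 95 94 95 95 94 93 95 94 94 96 93
 94 95 88 34 -1 -6 -6 -6 -3  0  2  4  4  4  3  3  1  0]
208 [ 6 10  9  8  8 41 78 90 91 91 89 85 85 87 88 87 87 89 89 88 90 90 91 86
 87 83 64 18 -2 -5 -4 -5 -1  2  3  3  3  2  3  3  3  1]
p [  6  10  10   8   5   1  -1  -1  -1  -1  -2  -7  -7  -7  -2  41  83 101
 105 104  98  80  75  74  72  72  73  74  75  75  75  75  67  29   6   4
   4   4   4   4   2   2]
202 [  5   8  10   9   5   2  -1   0   1   0   1  -7  -6  -5  -1  47  81  99
 106 105 103  76  68  64  50  42  43  44  49  48  45  44  35  16   6   3
   5   3   4   4   3   2]
205 [  7  10  10   8   5   2  -1  -1   0  -1  -2  -7  -8  -8  -4  46  89 102
 108 105 105 105 106 106 104 106 105 105 106 105 105 105  95  37   7   3
   3   3   4   3   3   0]
208 [  7  11  10   8   6   1   1   0  -1   0  -4  -7  -8  -8   1  53  94 104
 105 105 100 101 102 103 104 105 103 104 104 104 106 105 100  45   7   4
   4   4   4   5   4   2]
```

The wedge is past the 14 mm blocking point: I measure 20.0–20.7 mm of travel, nominal 22. That is close to the 19.5 mm limit, so I'll push again a bit higher on the tab to rule out the fingers having caught on the rails.

```bash
python3 -m jog '{"offset":[[0.8,0,0],[0.8,0,0],[0.8,0,0],[0,0,0],[0,0,-0.7],[0,0,-0.7],[0,0,-0.7],[0,0,-0.5],[0,0,0],[0,-0.2,0],[0,-0.2,0],[0,0,0]],"angular":[[0,0,0],[0,0,0],[0,0,0],[0,0,0],[0,0,0],[0,0,0],[0,0,0],[0,0,0],[0,0,0],[0,0,0],[0,0,0],[0,0,0]],"jaw":[0,0,0,0,0,0,0,0,0,0,0,0]}'; python3 -m jog '{"offset":[[0,-0.15,0],[0,-0.12,0],[0,-0.08,0],[0,-0.05,0],[0,0,0]],"angular":[[0,0,0],[0,0,0],[0,0,0],[0,0,0],[0,0,0]],"jaw":[0,0,0,0,0]}'; python3 -m jog '{"offset":[[0,-0.08,0],[0,-0.08,0],[0,0,0],[0,0,0]],"angular":[[0,0,0],[0,0,0],[0,0,0],[0,0,0]],"jaw":[0,0,0,0]}'
```

```text
time: 19.6
tool_pos: [0.5381, 0.0165, 0.0802]
tool_rot: [-0.497, 0.496, -0.502, 0.505]
contact_force: [-0.5, 0.8, 0.7]
gripper_width: 0.0
time: 20.1
tool_pos: [0.5366, -0.0001, 0.0783]
tool_rot: [0.498, -0.495, 0.504, -0.502]
contact_force: [0.4, 8.2, 3.0]
gripper_width: -0.001
time: 20.5
tool_pos: [0.5366, -0.0007, 0.0786]
tool_rot: [0.502, -0.492, 0.508, -0.498]
contact_force: [0.3, 32.6, 5.9]
gripper_width: 0.001
```

```bash
python3 -m jog '{"offset":[[0,0.3,0],[0,0.3,0],[0,0.3,0],[0,0,0.6],[0,0,0.8],[0,0,0.8],[0,0,0.5],[-0.8,0,0],[-0.8,0,0],[-0.8,0,0],[0,0,0],[0,0,0]],"angular":[[0,0,0],[0,0,0],[0,0,0],[0,0,0],[0,0,0],[0,0,0],[0,0,0],[0,0,0],[0,0,0],[0,0,0],[0,0,0],[0,0,0]],"jaw":[0,0,0,0,0,0,0,0,0,0,0,0]}'; python3 look.py q; python3 -c "
from m import *
im=cv2.imread('pics/q_top.png');a=im.astype(int)
print((a[200:211,288:330,2]-a[200:211,288:330,0]).mean(0).round().astype(int))
cv2.imwrite('pics/qt.png',cv2.resize(im[140:290,240:430],None,fx=4,fy=4,interpolation=cv2.INTER_CUBIC))
R=onz('top',*redball(im,(320,165,350,190))[0][0],.108);B=onz('top',240+379/4,140+380/4,.108);d=R-B;print(np.arctan2(d[1],d[0]))"
```

```text
time: 21.7
tool_pos: [0.4161, 0.0352, 0.213]
tool_rot: [-0.497, 0.497, -0.502, 0.503]
contact_force: [0.4, -0.2, 0.7]
gripper_width: -0.005
t 21.7 tcp [0.4161 0.0352 0.213 ] y [ 0.0017 -0.0004 -1.    ] jawyaw -0.012 F [ 0.4449 -0.2273  0.7275] w -0.4 j [-0.0939 -0.4723  2.0918 -0.0003  1.5204 -0.0821]
r 0.16282467737049805 ang 2.3936434566641465
side []
[  6  10  10   8   5   1  -1   0   0  -1  -3  -6  -7  -7  -1  44  86 102
 105 104  98  81  76  75  73  72  73  74  75  76  75  75  68  29   7   4
   4   4   4   3   3   3]
-0.038347113756021275
```

View pics/qt.png

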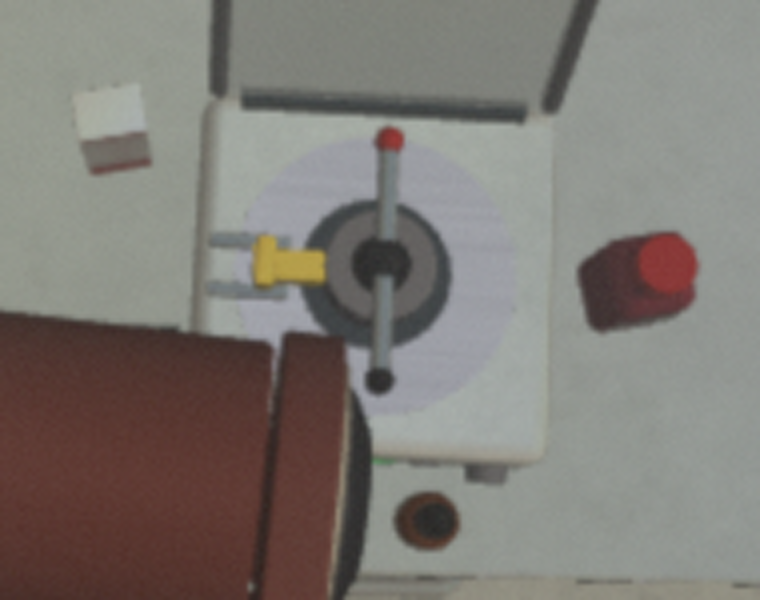

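View pics/q_side.png

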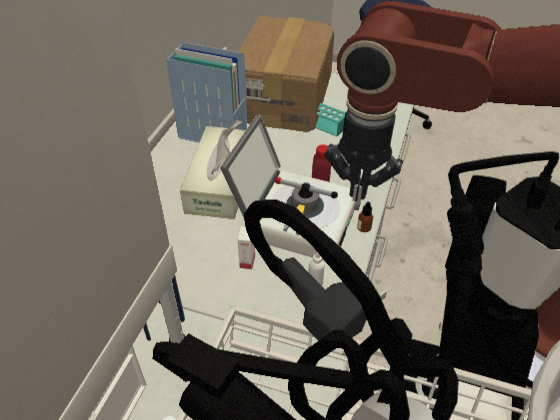

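```bash
python3 -c "
from plant import manip
print(manip.job_done())"
```

```text
the job is handed in; nothing more can be done
None
```

The cap is home, the wedge is pushed in against its stop, and I handed the job in at about 22 s; no verdict was given.

- **Backward turn:** I straddled the bar loosely with the fingers and turned the cap back to about 3.46 rad. Both ball positions and the picture of the cap showed it had dropped, with the bar at about 112 mm.
- **Driving home:** I turned it forward, changing from the red end to the black end half-way. It stopped hard at about 15 N. The last look puts the bar at about −0.04 rad in the world frame against a machine yaw of about −0.02, so it is on its stop within measuring error.
- **Wedge:** I pushed the wedge in with shut fingers until it stopped. A second push at a different height on the tab, up to 33 N, stopped within 1 mm of the same place. The fingers are clear and the robot touches nothing.
- **One check disagreed:** the top image gives about 20.0–20.7 mm of wedge travel, where the stop should be at 22 mm and the limit is 19.5 mm. I put this down to image resolution and perspective, because the hard stop repeated and the wedge was well past the 14 mm point where the cap would block it.
- **Bottles and carton:** none had visibly moved in the last pictures. I saw the dropper bottle only in the side view, because the arm hid it from the top camera.

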